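Mix the etchant on the touch mixer

TASK

Mix the etchant: take hold of the amber dropper bottle, press it upright onto the middle of the touch mixer's sprung pad until the pad is fully down, and keep it held down for two seconds without ramming it. Then stand the bottle upright in the open white petri dish and let go of it. Keep it upright all the way and leave the white dropper bottle where it stands.

Things in the scene. Friction and masses are not known exactly. Their poses are not given: they have to be found in the camera images.
- etchant_bottle: dropper bottle of amber glass with a red-banded label and black dropper, 115 mm tall, about 0.12 kg, stands upright; round body 44 mm in diameter from its foot to 74 mm up (grasp there, about 50 mm up), neck 26 mm in diameter to 84 mm, dropper bulb 14 mm wide above. Origin: centre of the underside; z is its upright axis.
- alcohol_bottle: the other dropper bottle, white with a blue-banded label and black dropper, 50 mm in diameter, 125 mm tall; not to be moved. Origin: centre of the underside.
- mixer: touch mixer: white box 100 mm (its x) by 120 mm (its y), 46 mm tall, with a grey deck, on rubber feet, fixed to the worktop; its knob and switch are on its -x face and do nothing here. Origin: centre of the underside.
- pad_top (a point): centre of the top of the mixer's sprung pad: a flat round black rubber disc 64 mm in diameter with an orange target ring 48 mm in diameter, in the middle of the mixer; its top is 72 mm above the worktop when free and 62 mm when fully down (the worktop itself is level only to about 2 mm).
- mixer_pad (a joint): how far the sprung pad is pressed straight down, m: 0 free, 0.010 fully down on its stop (0.0085 counts as fully down). It starts to give at about 3 N and reaches the stop at about 9 N, and springs back up when released.
- dish: open round white porcelain petri dish, loose, 90 mm in diameter and 14 mm tall, walls 2 mm and floor 3 mm thick. Origin: centre of the underside.
Mind the look-alikes: they are no part of the job. Of the things that look like the etchant_bottle, take the one that is nearest to the robot's base at the start.

How it is judged:
On the way:
1. the amber bottle, held in the fingers and upright (within 0.15 rad), stands within 12 mm of the pad's centre and presses it fully down (at least 8.5 of 10 mm) for 1.5 s (value of joint mixer_pad above 0.0085 m and horizontal distance between etchant_bottle and pad_top below 0.012 m and z of etchant_bottle in the frame of pad_top below 0.006 m and angle between etchant_bottle's own z axis and vertical below 0.15 rad and contact force between the fingers and etchant_bottle above 1 N and z of the grasp point in the frame of etchant_bottle below 0.118 m), for 1.5 s.
At the end, for the whole second after the job is handed in: the amber bottle stands upright (within 0.1 rad) and at rest on the floor of the petri dish, inside its rim (centres within 25 mm), with the dish flat on the worktop (horizontal distance between etchant_bottle and dish below 0.025 m and z of etchant_bottle in the frame of dish below 0.007 m and angle between each of etchant_bottle, dish's own z axis and vertical below 0.1 rad and height (world z) of dish below 0.008 m and linear speed of etchant_bottle below 0.02 m/s); the robot touches nothing.
It fails at once if the amber bottle is tipped by more than 0.6 rad (angle between etchant_bottle's own z axis and vertical above 0.6 rad).
It fails at once if the white bottle is moved by more than 30 mm (distance of alcohol_bottle from where it was at the start of the episode above 0.03 m).
It fails at once if the bottle is rammed onto the mixer (more than 50 N) (contact force between etchant_bottle and mixer above 50 N).
It also fails if it takes over 48 s, if anything falls off the work surface, if the arm or the gripper's body presses on something with over 40 N, if the wrist force passes 120 N, or if a joint passes its speed limit or range.

ROBOT

A 7-joint arm with a two-finger parallel gripper is mounted at the origin on a cart in front of the work surface, level with it; the furniture and walls round the work are solid. World frame = base frame: x ahead of the robot, y to its left, z up, the work surface at z = 0. Lengths are in m, angles in rad, forces in N, time in s.
With the tool pointing down it reaches from about 0.4 to 0.85 m from the base axis. Payload 10.4 kg.
Tool frame: the origin (TCP) lies on the centre line of the jaws, within the pads' length; the fingertips stand 14 mm ahead of it and the grasp point (between the pads) lies 5 mm behind it (manip.tip_reach is the distance from the TCP to the fingertips, in m); z points along the fingers, y is the line along which they close (so a half turn about z gives the same grasp; the last joint's range is limited). The gripper opens to 85 mm and grips with 20 to 120 N. Pads are 22 mm wide; open, the fingers measure 114 mm over their backs; the gripper's body (76 mm by 85 mm) begins 54 mm behind the grasp point. The pads swing forward as they close: fully open they stand 13 mm farther back than shut.
Start: joints at [1.202, 0.332, -0.065, 1.46, 0.022, 1.35, -0.088], TCP at [0.212, -0.588, 0.245] pointing down, gripper open.
Joint ranges: [-2.6, 2.6], [-0.5, 2.12], [-1.47, 1.34], [0.16, 2.42], [-1.27, 4.41], [0.06, 2.06], [-2.6, 2.6]. Speed limits (rad/s): [2.22, 2.22, 2.79, 2.79, 3.14, 3.14, 3.14].

INTERFACE

Orientations are given as a unit quaternion [x, y, z, w].
In Python, from workcell import manip gives the robot as it stands.
- The arm moves only by the shell command python3 -m pendant 'ROWS' [FORCE]. ROWS is JSON, a list of rows, each a list of 7 numbers: the shift along the tool's x, y, z in units of 50 mm (1.0 is 50 mm), then the turn, a rotation vector about the tool's x, y, z in units of 8 degrees (1.0 is 8 degrees), then the opening, from -1 (shut) to 1 (fully open), so that 0 is half open. In form: [[dx, dy, dz, ax, ay, az, jaw], ...]. A call has exactly 10 rows; each row is the pose to reach, as a shift and turn from the pose commanded when the call began, along the tool's axes at that moment; what a row does not reach only later rows make up. A row lasts 1/8 s, in which the tool goes at most 62.5 mm and 10.7 degrees, less where a joint would pass 70% of its speed; a pose out of reach is approached as far as the arm can. A call with a gripper value outside its range is refused whole. The fingers move at their own pace and stop on an object; FORCE is the grip in N (left out, the last holds). Time passes only in rows, so rows that repeat a pose let the fingers close, or fill a call up. It gives the time, the measured TCP pose, the force, the opening and the grip force at its end, in the units of the state.
- manip.get_obs(): the state, without advancing time (a new reading comes with each control period).
- manip.camera(name): name is "scene" or "top" or "wrist"; returns (picture, depth): 420x560x3 uint8, red, green, blue; 420x560 float32, m along the optical axis (not along the pixel's ray), 0 where there is no reading.
- manip.get_calibration(name): a dict with "fx", "fy", "cx", "cy" (pixels), "xyz" and "orientation" of the camera in the world. Camera axes: x right, y up, looking along -z (the intrinsics and any distortion apply to the point x, -y, -z); pixel columns grow to the right and rows downward; lengths in m; the calibration is good to about 2 mm. A picture is of the moment at which its call begins: read the wrist's pose just before it. get_calibration takes no time and is no camera call; for the wrist camera it gives the pose at the moment of the call.
- manip.hand_in(): hands the job in; it is judged then, once.
Trained networks look in the newest picture that a camera, given by its name, has taken for a name from the list of things; names that differ only in an ending like _2 or _b are one class to them, and where a whole thing is asked for, a point or a joint stands for the part that bears it (a point fixed in the world has none). Each returns a list of dicts, best first, with "p" (0 to 1); they miss things now and then, are a little off and sometimes report something else, mostly with a low value. They report only what shows in the picture. A call takes as long as a camera call. They do not tell look-alikes from the thing itself.
- manip.find_in(thing, camera): "box" ([left, top, right, bottom] in pixels, round what is visible of it).
- manip.trace(thing, camera): "pixels" (420x560 bool, what is visible of it) and "box" ([left, top, right, bottom] in pixels, round what is visible of it).
- manip.tip_of(thing, camera): "pixel" ([column, row] in pixels: a listed point, or the origin of a listed thing).
The state is a dict: "clock": time; "joint_pos": joint angles; "joint_velocities": joint speeds; "tau": joint torques, N m; "position": TCP position; "ee_rot": TCP orientation; "ft_force": force on the tool from outside, world axes, zero at the start; "torque": the same for the moment, N m; "grip_width": opening from 0.0 (shut) to 1.0 (fully open); "grasp_force": force on a finger pad.
Only numpy, scipy, OpenCV 4.12 (cv2) and the standard library are available. Lean on these libraries where they do the work, as an engineer would, in place of code of your own. Each camera call takes 0.05 s, during which the arm holds its last target. There are 200 camera calls.

## Working session

There is one attempt and no reset: what is moved stays moved. The work goes in short steps, Python scripts to look and compute and a shell command to move; the robot and the scene stay as the last step left them, time stands still between calls to the robot, and variables do not carry over. Pictures are saved under pics/ and viewed, at most 10 in all, crops included, and the job is handed in when it is done.

```bash
mkdir -p pics; cat > h.py <<'E'
import numpy as np, cv2
from scipy.spatial.transform import Rotation as R
from workcell import manip
def pts(cam, depth):
    c=manip.get_calibration(cam)
    v,u=np.mgrid[0:420,0:560]
    P=np.stack([(u-c["cx"])/c["fx"]*depth,-(v-c["cy"])/c["fy"]*depth,-depth],-1)
    return P@R.from_quat(c["orientation"]).as_matrix().T+np.array(c["xyz"])
E
python3 - <<'E'
from h import *
ims=[]
for cam in ["top","scene"]:
    im,d=manip.camera(cam); cv2.imwrite(f"pics/{cam}0.png",im[:,:,::-1])
    P=pts(cam,d)
    print(cam,manip.get_calibration(cam))
    for t in ["etchant_bottle","alcohol_bottle","mixer","pad_top","dish"]:
        for r in manip.trace(t,cam)[:4]:
            m=r["pixels"]&(d>0); Q=P[m]
            if len(Q)==0: continue
            print(t,round(r["p"],2),np.round(r["box"]),"med",np.median(Q,0).round(3),"lo",np.percentile(Q,3,axis=0).round(3),"hi",np.percentile(Q,97,axis=0).round(3))
s=manip.get_obs();print(s)
E
```

```text
top {'fx': 437.94286759441434, 'fy': 437.94286759441434, 'cx': 280.5210075622748, 'cy': 209.47209290408586, 'xyz': array([ 0.48702443, -0.14177522,  1.27588542]), 'orientation': array([-0.04375674,  0.04246565,  0.70869698, -0.7028731 ])}
etchant_bottle 0.76 [201. 268. 221. 285.] med [0.451 0.05  0.058] lo [ 0.429  0.034 -0.001] hi [0.47  0.08  0.109]
etchant_bottle 0.71 [317. 195. 333. 210.] med [ 0.661 -0.261  0.06 ] lo [ 0.646 -0.281  0.029] hi [ 0.682 -0.245  0.109]
etchant_bottle 0.62 [245. 134. 261. 154.] med [ 0.829 -0.062  0.06 ] lo [ 0.817 -0.08   0.013] hi [ 0.846 -0.042  0.112]
etchant_bottle 0.53 [347. 187. 363. 199.] med [ 0.674 -0.349  0.058] lo [ 0.658 -0.37   0.013] hi [ 0.696 -0.334  0.109]
alcohol_bottle 0.68 [348. 272. 367. 290.] med [ 0.438 -0.345  0.065] lo [ 0.415 -0.369  0.018] hi [ 0.458 -0.327  0.118]
mixer 0.89 [251. 202. 300. 250.] med [ 0.594 -0.122  0.047] lo [ 0.541 -0.181  0.033] hi [ 0.648 -0.067  0.074]
mixer 0.4 [263. 213. 284. 234.] med [ 0.597 -0.122  0.071] lo [ 0.57  -0.152  0.051] hi [ 0.625 -0.094  0.075]
pad_top 0.67 [264. 214. 283. 233.] med 
[... 1476 characters left out ...]
int_pos': array([ 1.20239102,  0.33217748, -0.0647017 ,  1.46013981,  0.02160116,
        1.34990733, -0.08853744]), 'joint_velocities': array([-0.00103307, -0.00184983,  0.00025843, -0.00098746, -0.00098983,
       -0.00075829, -0.00021934]), 'tau': array([-3.36835619e-04, -6.24955988e+01,  4.90715657e-02, -3.91698432e+01,
        1.65184296e-02,  1.85345511e-03, -5.40190101e-06]), 'position': array([ 0.21186287, -0.58799611,  0.24533257]), 'ee_rot': array([9.85092246e-01, 1.72026932e-01, 1.28306158e-05, 2.92470921e-05]), 'ft_force': array([-0.31274001, -0.82656101,  0.92351356]), 'torque': array([ 0.02036604, -0.00520658,  0.01023955]), 'grasp_force': 0.0, 'grip_width': 1.0009843809007997}
```

View pics/top0.png

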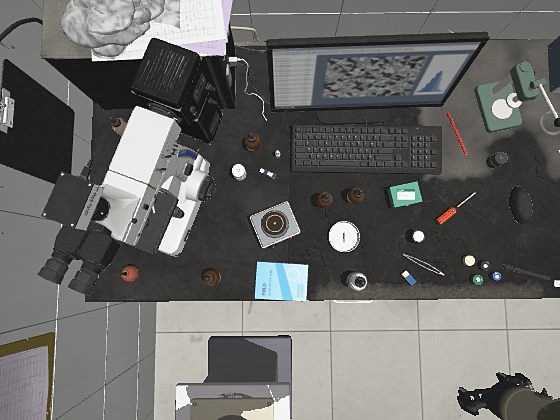

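View pics/scene0.png

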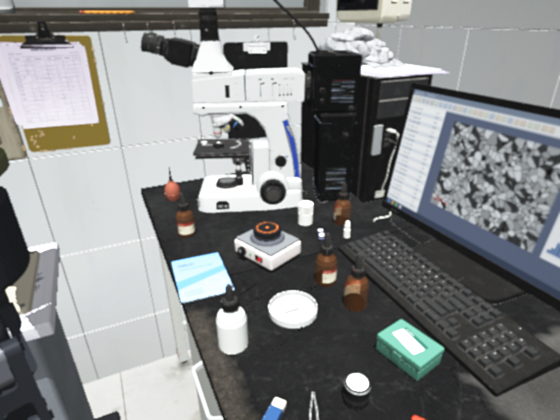

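The nearest amber bottle is the one at (0.45, 0.045), top px (210,276), scene px (186,217). The mixer is at top px (274,224), the dish at (343,236), and two decoy bottles stand beside the dish. I'll refine the centres and check clearance.

```bash
cat > fit.py <<'E'
from h import *
from scipy.optimize import least_squares
ALL=[]
for cam in ["top","scene"]:
    im,d=manip.camera(cam); P=pts(cam,d)[d>0]; ALL.append(P)
    for name,c,z0,z1,r in [("bottle",(.45,.045),.012,.07,.022),("decoyA",(.661,-.265),.012,.07,.022),("white",(.438,-.345),.012,.07,.025)]:
        Q=P[(np.hypot(*(P[:,:2]-c).T)<.04)&(P[:,2]>z0)&(P[:,2]<z1)]
        f=least_squares(lambda p:np.hypot(Q[:,0]-p[0],Q[:,1]-p[1])-r,c,loss="soft_l1",f_scale=.003)
        B=P[(np.hypot(*(P[:,:2]-f.x).T)<.035)]
        print(cam,name,f.x.round(4),len(Q),"zmax",np.percentile(B[:,2],99).round(3))
    Q=P[(np.hypot(*(P[:,:2]-(.595,-.122)).T)<.045)&(P[:,2]>.064)&(P[:,2]<.08)]
    (x,y),r=cv2.minEnclosingCircle(Q[:,:2].astype(np.float32)); print(cam,"pad",x,y,r,Q.mean(0))
    Q=P[(np.hypot(*(P[:,:2]-(.564,-.322)).T)<.055)&(P[:,2]>.009)&(P[:,2]<.02)]
    f=least_squares(lambda p:np.hypot(Q[:,0]-p[0],Q[:,1]-p[1])-.044,(.564,-.322),loss="soft_l1",f_scale=.002)
    print(cam,"dish",f.x,len(Q))
    for t in ["etchant_bottle","pad_top","dish"]:
        print(t,[(np.round(r["pixel"],1),round(r["p"],2)) for r in manip.tip_of(t,cam)[:4]])
A=np.vstack(ALL)
# obstacles within 0.2 m of the bottle
k=(np.hypot(A[:,0]-.45,A[:,1]-.045)<.2)&(A[:,2]>.03)&(np.hypot(A[:,0]-.45,A[:,1]-.045)>.04)
g={}
for p in A[k]:
    q=(round(p[0]/.04)*4,round(p[1]/.04)*4); g[q]=max(g.get(q,0),p[2])
print({k:round(float(v),2) for k,v in sorted(g.items())})
E
python3 fit.py
```

```text
top bottle [0.449  0.0575] 158 zmax 0.112
top decoyA [ 0.6691 -0.2658] 142 zmax 0.11
top white [ 0.4355 -0.3537] 185 zmax 0.122
top pad 0.597419023513794 -0.122642882168293 0.03169083967804909 [ 0.59709394 -0.12293264  0.07127768]
top dish [ 0.56310302 -0.3220865 ] 58
etchant_bottle [(array([212.6, 279.3]), 0.81), (array([324.5, 204.3]), 0.78), (array([354.1, 199.1]), 0.65), (array([251.3, 144. ]), 0.5)]
pad_top [(array([277. , 223.7]), 0.6)]
dish [(array([342. , 235.5]), 0.62)]
scene bottle [0.4498 0.0564] 390 zmax 0.11
scene decoyA [ 0.6679 -0.2642] 549 zmax 0.108
scene white [ 0.4361 -0.3499] 993 zmax 0.119
scene pad 0.5971875786781311 -0.12303803861141205 0.034309279173612595 [ 0.59517646 -0.12930878  0.07036917]
scene dish [ 0.56227921 -0.32335632] 175
etchant_bottle [(array([186.4, 234.4]), 0.93), (array([355.6, 304.9]), 0.65), (array([320.4, 280.4]), 0.63), (array([340.9, 220.1]), 0.62)]
pad_top [(array([268. , 229.5]), 0.96)]
dish [(array([292.4, 309.9]), 0.89)]
{(44, 20): 0.45, (44, 24): 0.46, (48, 20): 0.45, (48, 24): 0.45, (52, -12): 0.04, (52, -8): 0.05, (52, 16): 0.17, (52, 20): 0.45, (52, 24): 0.45, (56, -12): 0.08, (56, -8): 0.07, (56, 12): 0.05, (56, 16): 0.39, (56, 20): 0.56, (56, 24): 0.44, (60, -12): 0.07, (60, -8): 0.07, (60, -4): 0.05, (60, 12): 0.16, (60, 16): 0.56, (60, 20): 0.56, (64, -4): 0.04, (64, 12): 0.16, (64, 16): 0.17}
```

```bash
python3 -m pendant '[[0.7,-0.6,0,0,0,0,1],[1.6,-1.4,0,0,0,0,1],[2.5,-2.2,0,0,0,0,1],[3.4,-3.0,0,0,0,0,1],[4.3,-3.8,0,0,0,0,1],[5.1,-4.6,0,0,0,0,1],[5.8,-5.3,0,0,0,0,1],[6.3,-6.0,0,0,0,0,1],[6.8,-6.7,0,0,0,0,1],[7.2,-7.4,0,0,0,0,1]]' 60
```

```text
clock: 2.25
position: [0.4255, -0.1164, 0.2455]
ee_rot: [0.985, 0.172, 0.0, 0.0]
ft_force: [0.8, -0.3, 0.3]
grip_width: 1.005
grasp_force: 0.0
```

```bash
cat > to.py <<'E'
# usage: to.py x y z -> shift in tool axes/units from the measured pose, and turn to vertical
import sys; from h import *
s=manip.get_obs(); r=R.from_quat(s["ee_rot"])
d=np.array([float(a) for a in sys.argv[1:4]])-s["position"]
print("pos",s["position"].round(4),"shift",(r.inv().apply(d)/.05).round(3),"turn",((r.inv()*R.from_quat([.98509,.17203,0,0])).as_rotvec()/np.radians(8)).round(2),"F",s["ft_force"].round(1),"t",s["clock"],"grip",s["grasp_force"],s["grip_width"],"j",s["joint_pos"].round(2))
E
python3 to.py 0.4495 0.057 0.18
```

```text
pos [ 0.4255 -0.1164  0.2455] shift [ 1.628 -3.099  1.309] turn [ 0. -0.  0.] F [ 0.8 -0.3  0.3] t 2.25 grip 0.0 1.0050871950746956 j [ 0.7  -0.06 -0.51  1.89 -0.03  1.3  -1.03]
```

```bash
python3 -m pendant '[[0.3,-0.6,0.1,0,0,0,1],[0.7,-1.3,0.4,0,0,0,1],[1.1,-2.0,0.7,0,0,0,1],[1.4,-2.6,1.0,0,0,0,1],[1.63,-3.0,1.2,0,0,0,1],[1.63,-3.1,1.3,0,0,0,1],[1.63,-3.1,1.3,0,0,0,1],[1.63,-3.1,1.3,0,0,0,1],[1.63,-3.1,1.3,0,0,0,1],[1.63,-3.1,1.3,0,0,0,1]]' 60
python3 to.py 0.4495 0.057 0.061
python3 - <<'E'
from h import *
im,d=manip.camera("wrist"); cv2.imwrite("pics/w1.png",im[:,:,::-1]); P=pts("wrist",d)
from scipy.optimize import least_squares
m=(d>0)&(np.hypot(P[...,0]-.4495,P[...,1]-.057)<.06)
Q=P[m]; Q=Q[(Q[:,2]>.012)&(Q[:,2]<.072)]
print(len(Q)); 
if len(Q)>20: print(least_squares(lambda p:np.hypot(Q[:,0]-p[0],Q[:,1]-p[1])-.022,(.45,.057),loss="soft_l1",f_scale=.002).x)
T=P[m]; T=T[T[:,2]>.095]; print("bulb",len(T),T.mean(0) if len(T) else 0)
print([(r["pixel"],r["p"]) for r in manip.tip_of("etchant_bottle","wrist")])
E
```

```text
clock: 3.5
position: [0.4494, 0.0551, 0.1805]
ee_rot: [0.985, 0.172, 0.0, 0.0]
ft_force: [0.0, 0.4, -0.3]
grip_width: 1.001
grasp_force: 0.0
pos [0.4494 0.0551 0.1805] shift [ 0.014 -0.035  2.39 ] turn [ 0.   -0.   -0.01] F [ 0.   0.4 -0.3] t 3.5 grip 0.0 1.0014301265016572 j [ 0.5   0.05 -0.73  1.95  0.03  1.16 -1.47]
1889
[0.44647882 0.05393077]
bulb 24884 [0.45745938 0.06138245 0.22553064]
[([282.1, 186.0], 0.56)]
```

View pics/w1.png

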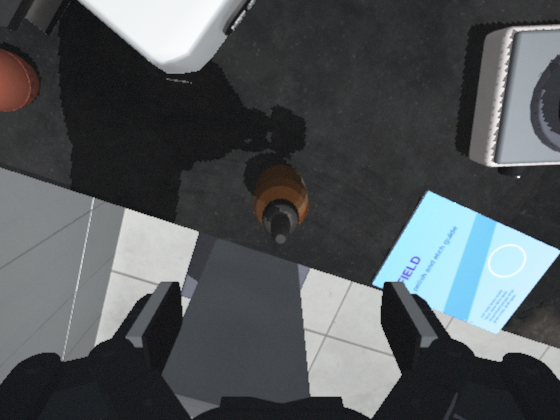

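The wrist view shows the bottle at px (282,205), centred between the fingers, with the mixer at right and clear space round it. I'll descend and grip.

```bash
python3 -m pendant '[[0,0,0.5,0,0,0,1],[0,0,1.1,0,0,0,1],[0,0,1.7,0,0,0,1],[0,0,2.1,0,0,0,1],[0,0,2.38,0,0,0,1],[0,0,2.38,0,0,0,1],[0,0,2.38,0,0,0,1],[0,0,2.38,0,0,0,0.4],[0,0,2.38,0,0,0,0.1],[0,0,2.38,0,0,0,-0.3]]' 60
python3 -m pendant '[[0,0,0,0,0,0,-0.6],[0,0,0,0,0,0,-1],[0,0,0,0,0,0,-1],[0,0,0,0,0,0,-1],[0,0,0,0,0,0,-1],[0,0,0,0,0,0,-1],[0,0,-0.1,0,0,0,-1],[0,0,-0.3,0,0,0,-1],[0,0,-0.5,0,0,0,-1],[0,0,-0.5,0,0,0,-1]]' 60
python3 to.py 0.597 -0.1228 0.16
python3 - <<'E'
from h import *
im,d=manip.camera("scene"); cv2.imwrite("pics/s1.png",cv2.resize(im[120:320,100:340,::-1],None,fx=3,fy=3)); P=pts("scene",d)[d>0]
im,d=manip.camera("wrist"); cv2.imwrite("pics/w2.png",im[:,:,::-1])
E
```

```text
clock: 4.85
position: [0.4497, 0.0556, 0.062]
ee_rot: [0.985, 0.172, 0.0, 0.0]
ft_force: [-2.3, 0.0, 7.5]
grip_width: 0.498
grasp_force: 60.1
clock: 6.1
position: [0.4499, 0.0555, 0.0873]
ee_rot: [0.985, 0.172, 0.001, 0.0]
ft_force: [-0.7, 0.5, -1.5]
grip_width: 0.494
grasp_force: 60.9
pos [0.4499 0.0555 0.0873] shift [ 1.561  4.354 -1.448] turn [ 0.01 -0.01 -0.  ] F [-0.7  0.5 -1.5] t 6.1 grip 60.905091762542725 0.4944353113685414 j [ 0.46  0.19 -0.73  2.04  0.15  0.96 -1.57]
```

View pics/s1.png

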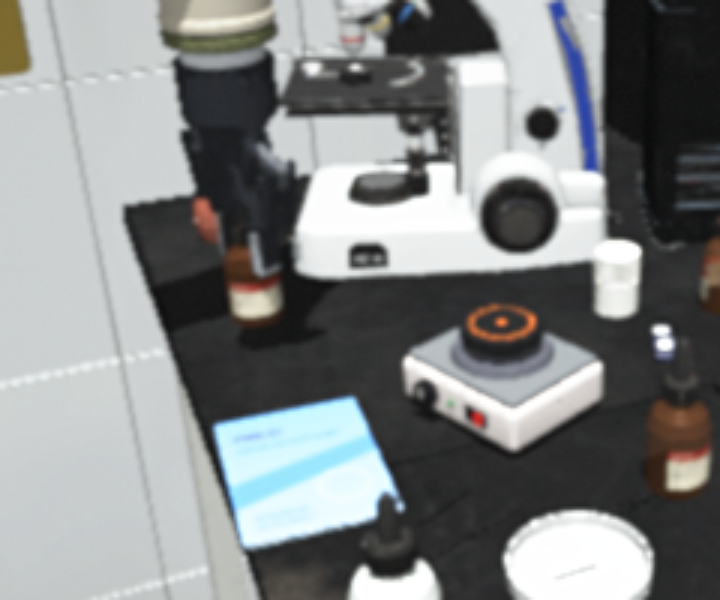

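```bash
python3 -m pendant '[[0,0.1,-0.5,0,0,0,-1],[0.15,0.5,-1.1,0,0,0,-1],[0.4,1.1,-1.5,0,0,0,-1],[0.65,1.8,-1.55,0,0,0,-1],[0.9,2.5,-1.55,0,0,0,-1],[1.15,3.2,-1.55,0,0,0,-1],[1.4,3.8,-1.55,0,0,0,-1],[1.53,4.2,-1.55,0,0,0,-1],[1.58,4.35,-1.55,0,0,0,-1],[1.58,4.35,-1.55,0,0,0,-1]]' 60
python3 to.py 0.598 -0.1228 0.134
cat > chk.py <<'E'
from h import *
from scipy.optimize import least_squares
s=manip.get_obs(); t=s["position"]
for cam in ["top","scene"]:
    im,d=manip.camera(cam); P=pts(cam,d)
    for r in manip.trace("etchant_bottle",cam):
        Q=P[r["pixels"]&(d>0)]
        k=(np.hypot(*(Q[:,:2]-t[:2]).T)<.035)
        if k.mean()<.6: continue
        Q=Q[k]; lo=np.percentile(Q[:,2],2)
        B=Q[Q[:,2]<lo+.03]
        f=least_squares(lambda p:np.hypot(B[:,0]-p[0],B[:,1]-p[1])-.022,t[:2],loss="soft_l1",f_scale=.002).x
        print(cam,"bottle",f.round(4),"lo z",lo.round(4),len(B),"tcp-lo",(t[2]-lo).round(4))
    cv2.imwrite(f"pics/{cam}_{s['clock']:.1f}.png",im[:,:,::-1])
E
python3 chk.py
```

```text
clock: 7.45
position: [0.5971, -0.122, 0.1633]
ee_rot: [0.985, 0.172, -0.0, -0.0]
ft_force: [-1.0, 0.1, -1.8]
grip_width: 0.496
grasp_force: 61.2
pos [ 0.5971 -0.122   0.1633] shift [0.013 0.021 0.587] turn [-0.  0. -0.] F [-1.   0.1 -1.8] t 7.45 grip 61.18878364562988 0.49571815795398333 j [ 0.58  0.42 -0.58  1.58  0.24  1.22 -1.27]
scene bottle [ 0.597  -0.1217] lo z 0.1054 261 tcp-lo 0.058
```

```bash
python3 -m pendant '[[0.01,0.01,0.15,0,0,0,-1],[0.01,0.02,0.3,0,0,0,-1],[0.01,0.02,0.42,0,0,0,-1],[0.01,0.02,0.5,0,0,0,-1],[0.01,0.02,0.55,0,0,0,-1],[0.01,0.02,0.6,0,0,0,-1],[0.01,0.02,0.64,0,0,0,-1],[0.01,0.02,0.68,0,0,0,-1],[0.01,0.02,0.7,0,0,0,-1],[0.01,0.02,0.7,0,0,0,-1]]' 60
```

```text
clock: 8.9
position: [0.5983, -0.123, 0.1291]
ee_rot: [0.985, 0.172, 0.0, 0.0]
ft_force: [-1.5, 0.8, 4.4]
grip_width: 0.496
grasp_force: 61.3
```

```bash
python3 -m pendant '[[0,0,0.01,0,0,0,-1],[0,0,0.03,0,0,0,-1],[0,0,0.05,0,0,0,-1],[0,0,0.06,0,0,0,-1],[0,0,0.07,0,0,0,-1],[0,0,0.08,0,0,0,-1],[0,0,0.09,0,0,0,-1],[0,0,0.1,0,0,0,-1],[0,0,0.1,0,0,0,-1],[0,0,0.1,0,0,0,-1]]' 60
```

```text
clock: 10.15
position: [0.5984, -0.123, 0.1242]
ee_rot: [0.985, 0.172, 0.0, 0.0]
ft_force: [-1.6, 1.1, 7.5]
grip_width: 0.494
grasp_force: 61.6
```

```bash
python3 -m pendant '[[0,0,0.01,0,0,0,-1],[0,0,0.01,0,0,0,-1],[0,0,0.02,0,0,0,-1],[0,0,0.02,0,0,0,-1],[0,0,0.02,0,0,0,-1],[0,0,0.03,0,0,0,-1],[0,0,0.03,0,0,0,-1],[0,0,0.03,0,0,0,-1],[0,0,0.03,0,0,0,-1],[0,0,0.03,0,0,0,-1]]' 60; python3 chk.py
```

```text
clock: 11.4
position: [0.5987, -0.123, 0.1239]
ee_rot: [0.985, 0.172, 0.001, 0.0]
ft_force: [-5.0, 1.4, 16.7]
grip_width: 0.496
grasp_force: 63.0
scene bottle [ 0.5987 -0.1234] lo z 0.0644 247 tcp-lo 0.0596
```

```bash
for i in 1 2; do python3 -m pendant '[[0,0,0,0,0,0,-1],[0,0,0,0,0,0,-1],[0,0,0,0,0,0,-1],[0,0,0,0,0,0,-1],[0,0,0,0,0,0,-1],[0,0,0,0,0,0,-1],[0,0,0,0,0,0,-1],[0,0,0,0,0,0,-1],[0,0,0,0,0,0,-1],[0,0,0,0,0,0,-1]]' 60; done
python3 to.py 0.5635 -0.3225 0.165
```

```text
clock: 12.85
position: [0.5987, -0.123, 0.1239]
ee_rot: [0.985, 0.172, 0.001, 0.0]
ft_force: [-5.7, 1.6, 16.4]
grip_width: 0.493
grasp_force: 63.0
clock: 14.1
position: [0.5986, -0.1229, 0.1239]
ee_rot: [0.985, 0.172, 0.001, 0.0]
ft_force: [-5.7, 1.0, 16.2]
grip_width: 0.497
grasp_force: 63.0
pos [ 0.5986 -0.1229  0.1239] shift [-2.014  3.518 -0.821] turn [ 0.01 -0.01  0.  ] F [-5.7  1.  16.2] t 14.1 grip 62.95724272727966 0.4969998228360576 j [ 0.58  0.46 -0.57  1.62  0.26  1.14 -1.28]
```

```bash
python3 -c "
import cv2,glob
f=sorted(glob.glob('pics/scene_11*'))[0]; im=cv2.imread(f); cv2.imwrite('pics/press.png',cv2.resize(im[150:290,200:380],None,fx=4,fy=4))"
```

```text
(no output)
```

View pics/press.png

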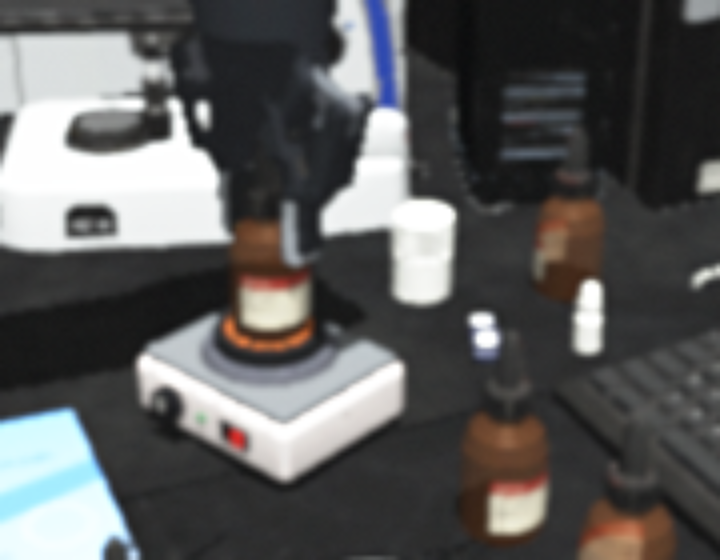

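The picture shows the bottle upright and centred in the orange ring, with the pad sunk (px 270,330). It held at about 18 N, so I'll lift it and carry it to the dish.

```bash
python3 -m pendant '[[0,0,-0.2,0,0,0,-1],[0,0,-0.6,0,0,0,-1],[-0.1,0.2,-0.85,0,0,0,-1],[-0.4,0.7,-0.9,0,0,0,-1],[-0.7,1.3,-0.9,0,0,0,-1],[-1.1,1.9,-0.9,0,0,0,-1],[-1.4,2.5,-0.9,0,0,0,-1],[-1.75,3.0,-0.9,0,0,0,-1],[-1.95,3.4,-0.9,0,0,0,-1],[-2.01,3.52,-0.9,0,0,0,-1]]' 60
python3 -m pendant '[[0,0,0,0,0,0,-1],[0,0,0.2,0,0,0,-1],[0,0,0.5,0,0,0,-1],[0,0,0.8,0,0,0,-1],[0,0,1.1,0,0,0,-1],[0,0,1.3,0,0,0,-1],[0,0,1.4,0,0,0,-1],[0,0,1.4,0,0,0,-1],[0,0,1.4,0,0,0,-1],[0,0,1.4,0,0,0,-1]]' 60
python3 to.py 0.5635 -0.3225 0.0645
python3 chk.py
python3 - <<'E'
from h import *
from scipy.optimize import least_squares
for cam in ["top","scene"]:
    im,d=manip.camera(cam)
    P=pts(cam,d)[d>0]
    Q=P[(np.hypot(*(P[:,:2]-(.564,-.322)).T)<.055)&(P[:,2]>.008)&(P[:,2]<.02)]
    f=least_squares(lambda p:np.hypot(Q[:,0]-p[0],Q[:,1]-p[1])-.044,(.564,-.322),loss="soft_l1",f_scale=.002)
    print(cam,"dish",f.x,len(Q))
E
```

```text
clock: 15.35
position: [0.5627, -0.3246, 0.1672]
ee_rot: [0.985, 0.171, -0.0, 0.0]
ft_force: [0.4, 0.9, -1.8]
grip_width: 0.49
grasp_force: 61.3
clock: 16.6
position: [0.5635, -0.3229, 0.0979]
ee_rot: [0.985, 0.172, 0.0, 0.0]
ft_force: [0.5, -0.6, -2.2]
grip_width: 0.496
grasp_force: 61.3
pos [ 0.5635 -0.3229  0.0979] shift [ 0.002 -0.007  0.668] turn [ 0.01 -0.    0.  ] F [ 0.5 -0.6 -2.2] t 16.6 grip 61.27980351448059 0.4958263686859951 j [ 0.81  0.54 -0.48  1.53  0.27  1.13 -0.96]
scene bottle [ 0.5633 -0.323 ] lo z 0.0382 336 tcp-lo 0.0597
top dish [ 0.56293708 -0.32215426] 20
scene dish [ 0.56221615 -0.32329738] 175
```

```bash
python3 -m pendant '[[0,0,0.15,0,0,0,-1],[0,0,0.3,0,0,0,-1],[0,0,0.42,0,0,0,-1],[0,0,0.5,0,0,0,-1],[0,0,0.55,0,0,0,-1],[0,0,0.58,0,0,0,-1],[0,0,0.6,0,0,0,-1],[0,0,0.62,0,0,0,-1],[0,0,0.63,0,0,0,-1],[0,0,0.63,0,0,0,-1]]' 60
```

```text
clock: 18.15
position: [0.5632, -0.3228, 0.0659]
ee_rot: [0.985, 0.172, 0.0, 0.0]
ft_force: [0.3, 0.1, -1.9]
grip_width: 0.498
grasp_force: 61.3
```

```bash
python3 -m pendant '[[0,0,0.01,0,0,0,-1],[0,0,0.02,0,0,0,-1],[0,0,0.02,0,0,0,-1],[0,0,0.03,0,0,0,-1],[0,0,0.03,0,0,0,-1],[0,0,0.03,0,0,0,-1],[0,0,0.04,0,0,0,-1],[0,0,0.04,0,0,0,-1],[0,0,0.04,0,0,0,-1],[0,0,0.04,0,0,0,-1]]' 60
```

```text
clock: 19.4
position: [0.5633, -0.3228, 0.0639]
ee_rot: [0.985, 0.172, 0.0, 0.0]
ft_force: [0.3, -0.4, -0.7]
grip_width: 0.496
grasp_force: 61.3
```

```bash
python3 -m pendant '[[0,0,0.01,0,0,0,-1],[0,0,0.01,0,0,0,-1],[0,0,0.01,0,0,0,-1],[0,0,0.01,0,0,0,-1],[0,0,0.02,0,0,0,-1],[0,0,0.02,0,0,0,-1],[0,0,0.02,0,0,0,-1],[0,0,0.02,0,0,0,-1],[0,0,0.02,0,0,0,-1],[0,0,0.02,0,0,0,-1]]' 60; python3 chk.py
```

```text
clock: 20.65
position: [0.5633, -0.3227, 0.063]
ee_rot: [0.985, 0.172, 0.0, 0.0]
ft_force: [-0.7, 0.7, 3.0]
grip_width: 0.497
grasp_force: 61.3
scene bottle [ 0.5633 -0.323 ] lo z 0.0048 304 tcp-lo 0.0581
```

The bottle stands on the dish floor. I'll release it gently and rise.

```bash
python3 -m pendant '[[0,0,0,0,0,0,0.05],[0,0,0,0,0,0,0.15],[0,0,0,0,0,0,0.3],[0,0,0,0,0,0,0.45],[0,0,0,0,0,0,0.6],[0,0,0,0,0,0,0.6],[0,0,0,0,0,0,0.6],[0,0,-0.2,0,0,0,0.6],[0,0,-0.5,0,0,0,0.6],[0,0,-0.9,0,0,0,0.6]]' 20
python3 -m pendant '[[0,0,-0.5,0,0,0,0.6],[0,0,-1.0,0,0,0,0.6],[0,0,-1.5,0,0,0,0.6],[0,0,-2.0,0,0,0,0.6],[0,0,-2.4,0,0,0,0.6],[0,0,-2.4,0,0,0,0.6],[0,0,-2.4,0,0,0,0.6],[0,0,-2.4,0,0,0,0.6],[0,0,-2.4,0,0,0,0.6],[0,0,-2.4,0,0,0,0.6]]' 20
sed -i 's/pics\/{cam}_/pics\/end_{cam}_/' chk.py; python3 chk.py; python3 -c "
import cv2,glob
f=sorted(glob.glob('pics/end_scene*'))[-1]; im=cv2.imread(f); cv2.imwrite('pics/endcrop.png',cv2.resize(im[200:360,200:400],None,fx=3.5,fy=3.5))"
```

```text
clock: 22.1
position: [0.5633, -0.3227, 0.1093]
ee_rot: [0.985, 0.172, 0.0, 0.0]
ft_force: [-0.5, -0.1, -0.1]
grip_width: 0.799
grasp_force: 0.0
clock: 23.35
position: [0.5632, -0.3227, 0.2275]
ee_rot: [0.985, 0.172, -0.0, -0.0]
ft_force: [-0.2, -0.3, 1.2]
grip_width: 0.795
grasp_force: 0.0
scene bottle [ 0.5633 -0.3227] lo z 0.0022 312 tcp-lo 0.2253
```

View pics/endcrop.png

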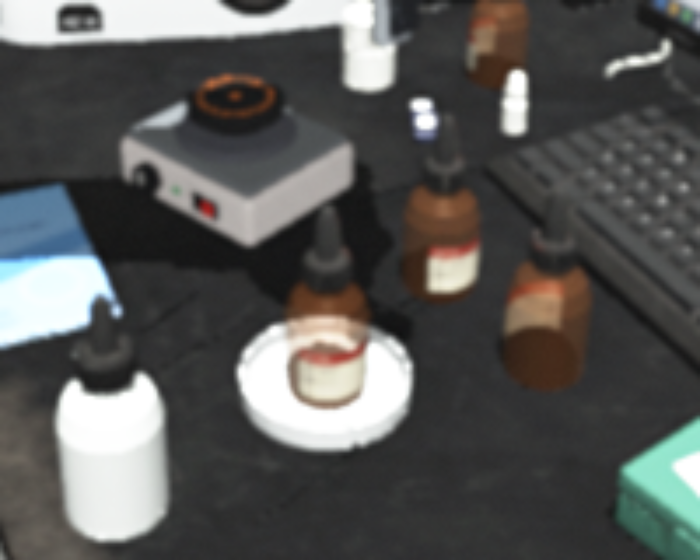

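The bottle stands upright in the middle of the dish (crop px 328,375), and the white bottle is untouched.

```bash
python3 -c "
from workcell import manip; print(manip.hand_in())"
```

```text
the job is handed in; nothing more can be done
None
```

The job is handed in: the amber bottle was held upright on the fully pressed pad for over 2 s at about 18 N, then stood and released in the middle of the petri dish, and the white bottle was never touched; no verdict was returned.

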